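# Third hand for the draining rack's front panel

## Task

The front panel has come off the beech draining rack. Pick the loose panel up from the worktop, bring it upright and level to the front of the rack, centred on the two sprung bumpers with its mid-height on them, and press it squarely and steadily so that both bumpers sink about halfway (about 11 N in all), never to the bottom of their travel. Finish while still gripping it there, clear of the worktop, so that I can put the screws in, and leave the drying things and the tea strainer alone.

Things in the scene. Friction and masses are not known exactly. Their poses are not given: they have to be found in the camera images.
- panel: Loose plain beech board, 22 mm thick (own x) x 270 mm long (own y) x 80 mm high (own z), about 0.33 kg, with a dark 6 mm screw hole 120 mm either side of the middle, 20 mm above its lower edge. Starts standing on its long edge on the worktop, on the robot's right. Origin: centre of its underside. Both faces and both ends are alike, so it may be turned end for end.
- rack: Fixed beech draining rack. Origin: on the worktop, midway between the front ends of its side boards; x points into the rack (push direction), y left, z up. Boards 20 mm thick, 300 long, at y +-120 mm, 30 to 90 mm high; slats from x = 81 mm back, top at 100 mm; open between the boards before that (finger room). Fixed upside-down swing-top bottle at x 255, y 42, top at 325 mm.
- panel_seat (a point): The place for the panel: where the panel's origin (centre of its underside) lies when it is right and both bumpers are sunk halfway (8 mm): x -33, y 0, z +30 mm from the rack's origin, same axes as the rack. The panel hangs 30 mm clear of the worktop there; only the gripper carries it.
- bumper_left (a joint): How far the left bumper (rack y = +120 mm) is pushed in: 0 free, 0.008 halfway, 0.016 m bottomed. Rubber-tipped plunger, 17 mm across, axis along the rack's x at height 70 mm; free tip 30 mm in front of the side board. Spring 0.7 N per mm, no preload.
- bumper_right (a joint): The same for the right bumper (rack y = -120 mm).
- jar_a: Squat glass jar drying upside down on the rack, 72 mm across, 68 mm high, near rack x 160, y -85 mm. Origin: centre of its underside. Leave alone.
- jar_b: Second such jar, near rack x 160, y 0 mm. Leave alone.
- jug: White ceramic milk jug upside down on the rack, 70 mm across, 92 mm high, near rack x 160, y 85 mm. Origin: centre of its underside. Leave alone.
- strainer: Steel tea strainer lying on the worktop left of the rack: bowl 68 mm across, 28 mm high, thin folding handle reaching 120 mm along its own -x. Origin: under the bowl's centre. Leave alone.

How it is judged:
By the outcome, as a careful person would: the job done as asked, in the order asked, and still so for the second after the job is handed in, while the arm keeps its last pose, push and grip.
It also fails if it takes over 51 s, if anything falls off the work surface, if the arm or the gripper's body presses on something with over 40 N, if the wrist force passes 120 N, or if a joint passes its speed limit or range.

## Robot

A 7-joint arm with a two-finger parallel gripper is mounted at the origin on the work surface. World frame = base frame: x ahead of the robot, y to its left, z up, the work surface at z = 0. Lengths are in m, angles in rad, forces in N, time in s.
With the tool pointing down it reaches from about 0.425 to 0.925 m from the base axis. Payload 6.8 kg.
Tool frame: the origin (TCP) lies at the very end of the fingers, on their centre line; the grasp point (between the pads) lies 19 mm behind it; z points along the fingers, y is the line along which they close (so a half turn about z gives the same grasp; the last joint's range is limited). The gripper opens to 85 mm and grips with 20 to 120 N. Pads are 22 mm wide; open, the fingers measure 114 mm over their backs; the gripper's body (76 mm by 85 mm) begins 54 mm behind the grasp point. The pads swing forward as they close: fully open they stand 13 mm farther back than shut.
Start: joints at [1.21, 0.477, 0.022, 1.555, -0.011, 1.109, -0.083], TCP at [0.169, -0.654, 0.231] pointing down, gripper open.
Joint ranges: [-2.96, 2.96], [-0.34, 2.1], [-1.41, 1.46], [0.24, 2.44], [-1.37, 4.51], [0.17, 1.92], [-2.96, 2.96]. Speed limits (rad/s): [2.39, 2.39, 3.14, 3.14, 3.14, 3.14, 3.14].

## Interface

Orientations are given as a unit quaternion [w, x, y, z].
In Python, from station import bot, read_camera, camera_info gives the robot as it stands (bot), with the cameras as plain functions.
- The arm moves only by the shell command python3 nudge.py 'ROWS' [FORCE]. ROWS is a JSON list of rows, 1 to 20 of them, each written [[dx, dy, dz], turn, opening]: dx, dy, dz in shares of the most that a row can go, 1 being 50 mm, then a turn about the tool's z in fractions of the full range, 1 being pi rad, then the opening from 0.0 (shut) to 1.0 (fully open); each row shifts and turns the commanded pose from where the row before left it, along the tool's axes as they then stand; what a row does not reach is not made up. A row lasts 1/10 s, in which the tool goes at most 0.05 m and 0.15 rad, less where a joint would pass 70% of its speed; a pose out of reach is approached as far as the arm can. The fingers move at their own pace and stop on an object; FORCE is the grip in N (left out, the last holds). Time passes only in rows, so rows that do not move let the fingers close. It prints the time, the measured TCP pose, the force, the opening and the grip force at its end. No shift or turn number may pass 1 either way. Input that does not fit is refused with a message, and nothing moves.
- bot.get_obs(): the state, without advancing time (a new reading comes with each control period).
- read_camera(name): name is "scene" or "top" or "wrist"; returns the picture (384x512x3 uint8, blue, green, red); there is no depth.
- camera_info(name): a dict with "vertical_fov" (degrees; the focal length in pixels is half the picture's height over the tangent of half this angle, whatever the lens; pixels are square), "cx", "cy" (the principal point, pixels), "view" (4x4, takes a point from world to camera coordinates); the wrist camera has in their place "hand_eye" (4x4, takes a point from camera to tool coordinates, whose origin is the TCP and whose axes are the flange's). Camera axes: x right, y up, looking along -z (the intrinsics and any distortion apply to the point x, -y, -z); pixel columns grow to the right and rows downward; lengths in m; the calibration is good to about 2 mm. The wrist camera is an equidistant fisheye: a pixel r from the principal point sees the ray r / f radians off the axis. A picture is of the moment at which its call begins: read the wrist's pose just before it. camera_info takes no time and is no camera call.
- bot.hand_in(): hands the job in; it is judged then, once.
The state is a dict: "t": time; "q": joint angles; "joint_vel": joint speeds; "joint_torque": joint torques, N m; "eef_pos": TCP position; "tool_rot": TCP orientation; "contact_force": force on the tool from outside, world axes, zero at the start; "torque": the same for the moment, N m; "gripper_width": opening from 0.0 (shut) to 1.0 (fully open); "grasp_force": force on a finger pad.
Only numpy, scipy, OpenCV 4.12 (cv2) and the standard library are available. Lean on these libraries where they do the work, as an engineer would, in place of code of your own. Each camera call takes 0.05 s, during which the arm holds its last target. There are 200 camera calls.

## Working session

There is one attempt and no reset: what is moved stays moved. The work goes in short steps, Python scripts to look and compute and a shell command to move; the robot and the scene stay as the last step left them, time stands still between calls to the robot, and variables do not carry over. Pictures are saved under pics/ and viewed, at most 10 in all, crops included, and the job is handed in when it is done.

```bash
ls; mkdir -p pics
python3 - <<'E'
from station import bot, read_camera, camera_info
import cv2,numpy as np
o=bot.get_obs();print({k:np.round(v,3).tolist() for k,v in o.items()})
for n in("scene","top","wrist"):
    cv2.imwrite(f"pics/{n}0.png",read_camera(n));i=camera_info(n);print(n,{k:np.round(v,4).tolist() for k,v in i.items()})
a=[cv2.imread(f"pics/{n}0.png") for n in("scene","top")]
E
```

```text
nudge.py
pics
station.py
{'t': 0.0, 'q': [1.21, 0.478, 0.022, 1.556, -0.011, 1.109, -0.083], 'joint_vel': [-0.001, 0.0, 0.001, 0.002, -0.0, -0.0, 0.001], 'joint_torque': [-0.0, -59.646, 1.608, -28.12, 0.012, 0.009, 0.0], 'eef_pos': [0.169, -0.653, 0.23], 'tool_rot': [-0.001, 0.992, 0.126, -0.0], 'contact_force': [-0.577, 0.341, -0.213], 'torque': [0.039, -0.03, -0.043], 'grasp_force': 0.0, 'gripper_width': 0.999}
scene {'vertical_fov': 57.6103, 'cx': 260.4285, 'cy': 188.8617, 'view': [[0.7976, 0.6031, -0.0086, -0.5144], [-0.3905, 0.5272, 0.7547, 0.146], [0.4597, -0.5986, 0.656, -1.2995], [0.0, 0.0, 0.0, 1.0]]}
top {'vertical_fov': 45.9197, 'cx': 248.7505, 'cy': 195.2276, 'view': [[0.0077, -0.9998, 0.0195, 0.0473], [0.9807, 0.0114, 0.1952, -0.6027], [-0.1954, 0.0176, 0.9806, -1.0986], [0.0, 0.0, 0.0, 1.0]]}
wrist {'vertical_fov': 65.7065, 'cx': 246.8838, 'cy': 198.308, 'hand_eye': [[0.0006, 0.9567, 0.291, 0.074], [1.0, -0.0009, 0.0008, 0.0007], [0.001, 0.291, -0.9567, -0.1424], [0.0, 0.0, 0.0, 1.0]]}
```

Run:
```python
import cv2
for n in("scene","top"):
    cv2.imwrite(f"pics/{n}0b.png",cv2.resize(cv2.imread(f"pics/{n}0.png"),None,fx=1.5625,fy=1.5625,interpolation=cv2.INTER_CUBIC))
```

```text
(no output)
```

View pics/scene0b.png

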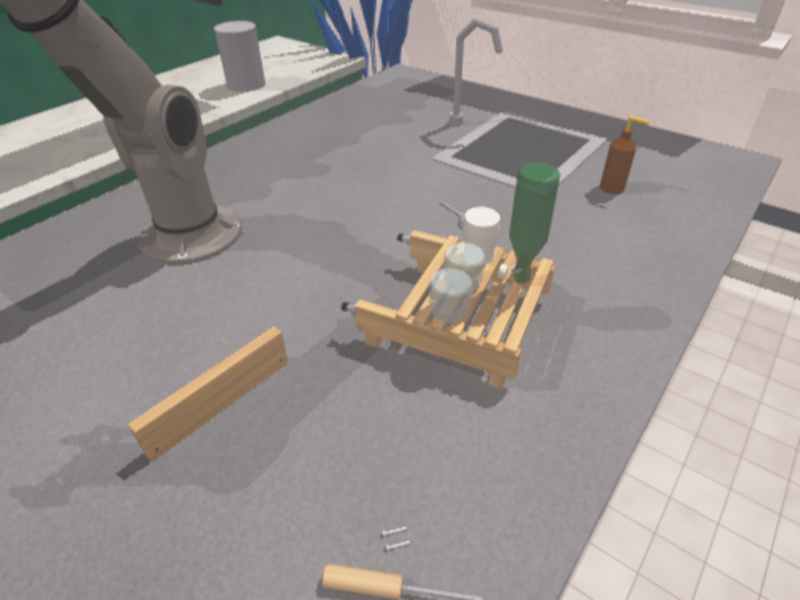

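View pics/top0b.png

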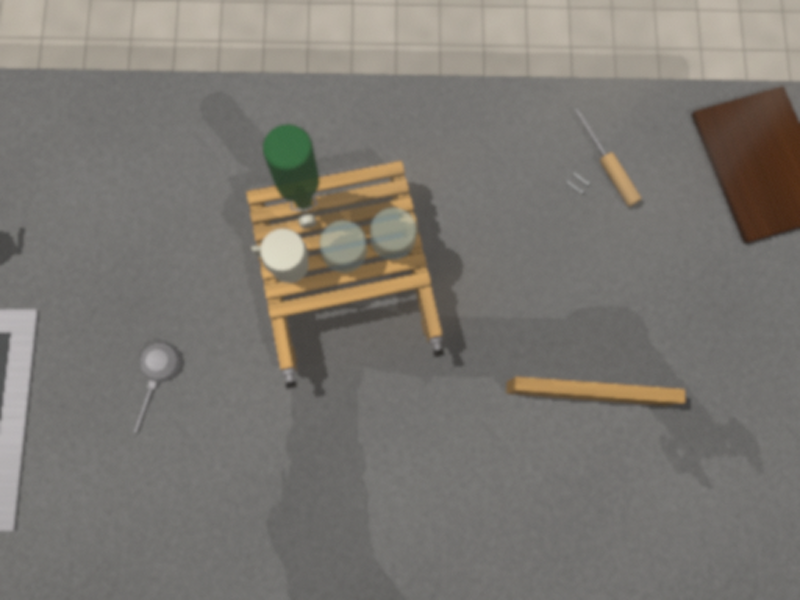

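Run:
```python
import cv2,numpy as np
t=cv2.imread("pics/top0.png");s=cv2.imread("pics/scene0.png")
def crop(im,x,y,w,h,f=6.4):
    c=cv2.resize(im[y:y+h,x:x+w],(int(w*f),int(h*f)),interpolation=cv2.INTER_CUBIC)
    c=cv2.convertScaleAbs(c,alpha=1.4)
    for i in range(x,x+w):
        if i%10==0:
            p=int((i-x+.5)*f);cv2.line(c,(p,0),(p,6),(0,255,255),1);cv2.putText(c,str(i),(p-10,17),0,.35,(0,255,255))
    for i in range(y,y+h):
        if i%10==0:
            p=int((i-y+.5)*f);cv2.line(c,(0,p),(6,p),(0,255,255),1);cv2.putText(c,str(i),(8,p+4),0,.35,(0,255,255))
    c[-1]=c[:,-1]=255;return c
cv2.imwrite("pics/panel.png",np.vstack([crop(t,320,230,125,40),np.hstack([crop(s,78,255,62,50)[:,:396],crop(s,135,200,63,50)[:,:404]])[:,:800]]))
cv2.imwrite("pics/bump.png",np.vstack([np.hstack([crop(t,160,215,62,46),crop(t,250,200,62,46)]),np.hstack([crop(s,235,135,62,46),crop(s,200,180,62,46)])]))
```

```text
Traceback (most recent call last):
ValueError: all the input array dimensions except for the concatenation axis must match exactly, but along dimension 1, the array at index 0 has size 800 and the array at index 1 has size 799
```

```bash
cat > h.py <<'E'
import cv2,numpy as np
def crop(im,x,y,w,h,W,H,g=1.4):
    c=cv2.resize(im[y:y+h,x:x+w],(W,H),interpolation=cv2.INTER_CUBIC)
    c=cv2.convertScaleAbs(c,alpha=g);f=W/w
    for i in range(x,x+w):
        if i%10==0:
            p=int((i-x+.5)*f);cv2.line(c,(p,0),(p,6),(0,255,255),1);cv2.putText(c,str(i),(p-10,17),0,.35,(0,255,255))
    for i in range(y,y+h):
        if i%10==0:
            p=int((i-y+.5)*H/h);cv2.line(c,(0,p),(6,p),(0,255,255),1);cv2.putText(c,str(i),(8,p+4),0,.35,(0,255,255))
    c[-1]=c[:,-1]=255;return c
E
python3 - <<'E'
from h import *
t=cv2.imread("pics/top0.png");s=cv2.imread("pics/scene0.png")
cv2.imwrite("pics/panel.png",np.vstack([crop(t,320,230,125,40,800,256),np.hstack([crop(s,78,255,60,50,400,333),crop(s,135,200,60,50,400,333)])]))
cv2.imwrite("pics/bump.png",np.vstack([np.hstack([crop(t,160,215,60,45,400,300),crop(t,250,200,60,45,400,300)]),np.hstack([crop(s,235,135,60,45,400,300),crop(s,200,180,60,45,400,300)])]))
E
```

```text
(no output)
```

View pics/panel.png

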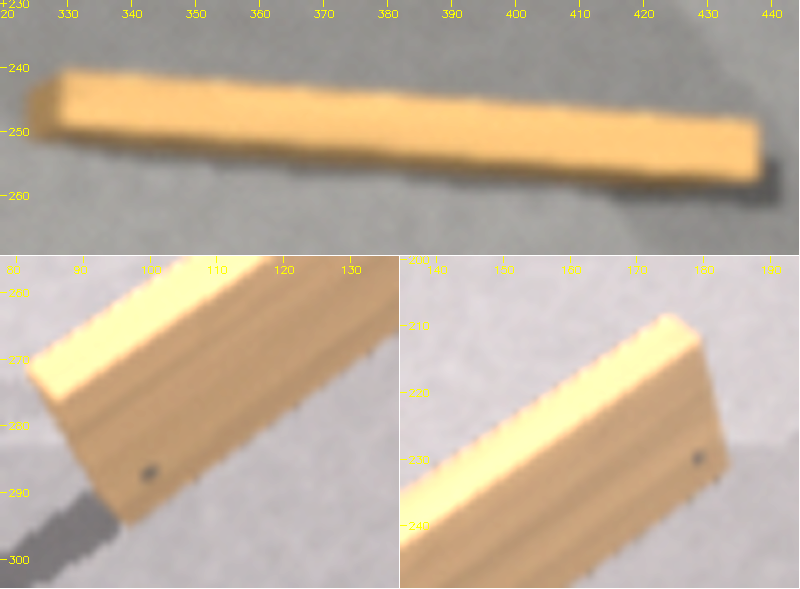

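View pics/bump.png

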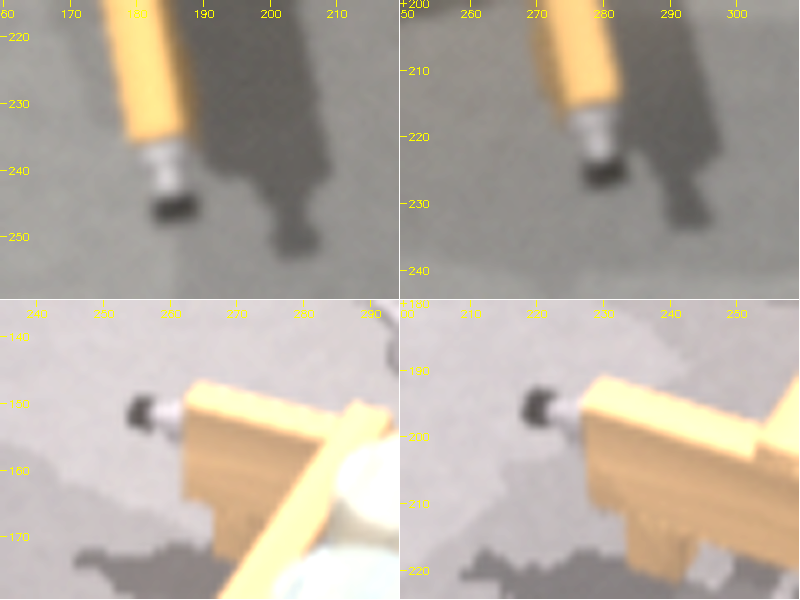

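```bash
cat >> h.py <<'E'
from station import bot, read_camera, camera_info
from scipy.optimize import least_squares
def proj(n,P):
    i=camera_info(n);v=np.array(i["view"]);p=v[:3,:3]@P+v[:3,3]
    f=192/np.tan(np.radians(i["vertical_fov"])/2)
    return np.array([i["cx"]+f*p[0]/-p[2],i["cy"]+f*p[1]/p[2]])
def tri(a,b):
    r=least_squares(lambda P:np.r_[proj("top",P)-a,proj("scene",P)-b],[.7,-.1,.08]);return r.x,np.abs(r.fun).max()
E
python3 - <<'E'
from h import *
o=.0
pts=dict(A=((329.5,240.5),(180,212)),B=((329,249.5),(175,208.5)),C=((438,248.3),(86.5,277)),D=((438,257.5),(82,271.5)),
Lp=((178.7,236),(264.5,146.5)),Lm=((187,234.5),(262,149.5)),Rp=((275.5,216),(230,191.5)),Rm=((283,215),(227.5,195)),
capL=((185.8,245.5),(255.5,151.5)),capR=((280,225.3),(220.5,195.7)))
R={}
for k,(a,b) in pts.items():
    R[k],e=tri(a,b);print(k,np.round(R[k]*1000,1),round(e,2))
m=lambda *k:sum(R[i] for i in k)/len(k)
c=m(*"ABCD");print("panel",c,"len",np.linalg.norm(m("A","B")-m("C","D")),"dir",np.degrees(np.arctan2(*(m("A","B")-m("C","D"))[[1,0]])))
for n,l,r in(("board",m("Lp","Lm"),m("Rp","Rm")),("cap",R["capL"],R["capR"])):
    d=l-r;print(n,(l+r)/2,np.linalg.norm(d),"ydir",np.degrees(np.arctan2(d[1],d[0])))
E
```

```text
A [ 486.5 -146.9   78.7] 0.03
B [ 464.6 -145.1   77.7] 0.03
C [ 470.2 -415.5   78.1] 0.16
D [ 447.8 -413.4   77.8] 0.38
Lp [493.1 223.5  89.9] 0.13
Lm [497.1 203.7  90.6] 0.29
Rp [545.7 -12.1  87.3] 0.49
Rm [549.3 -29.5  88.2] 1.15
capL [470.9 206.9  70.7] 0.54
capR [523.7 -26.   70. ] 0.37
panel [ 0.46726803 -0.28022546  0.07806479] len 0.2689404155451989 dir 86.47194206295937
board [0.52129019 0.09639839 0.08897303] 0.24022595210853834 ydir 102.61081973219868
cap [0.49728972 0.09046598 0.07035926] 0.23884252497060393 ydir 102.76799729833063
```

Units first: shifts go in shares of 50 mm and turns go in shares of pi rad. So 0.038 m is 0.76, -0.0287 m is -0.574, -0.14 rad / 3.1416 = -0.0446.

```bash
python3 nudge.py '[[[0.76,-0.574,0],0,1],[[0.76,-0.574,0],0,1],[[0.76,-0.574,0],0,1],[[0.76,-0.574,0],0,1],[[0.76,-0.574,0],0,1],[[0.76,-0.574,0],0,1],[[0.76,-0.574,0],0,1],[[0.76,-0.574,0],0,1],[[0.76,-0.574,0],0,1],[[0.76,-0.574,0],0,1],[[0,0,0],-0.0446,1],[[0,0,0],-0.0446,1],[[0,0,0],-0.0446,1],[[0,0,0],-0.0446,1],[[0,0,0],-0.0446,1],[[0,0,0],-0.0446,1],[[0,0,0],-0.0446,1],[[0,0,0],-0.0446,1],[[0,0,0],-0.0433,1],[[0,0,0],0,1]]' 60
cat > go.py <<'E'
import sys
from h import *
from scipy.spatial.transform import Rotation as Ro
# target x y z and angle (deg) of panel +y (tool x) -> delta in tool axes
x,y,z,a=map(float,sys.argv[1:]);o=bot.get_obs();w=o["tool_rot"]
R=Ro.from_quat([*w[1:],w[0]]).as_matrix()
ang=np.degrees(np.arctan2(R[1,0],R[0,0]))
print("tilt z",np.round(R[:,2],4),"x ang",round(ang,2),"turn",round(-np.radians(a-ang),4),"delta",np.round(R.T@(np.array([x,y,z])-o["eef_pos"]),4),"pos",np.round(o["eef_pos"],4),"F",np.round(o["contact_force"],2),"M",np.round(o["torque"],3),"g",o["grasp_force"],o["gripper_width"],"t",o["t"])
E
python3 go.py .4673 -.2802 .13 86.47
```

```text
t: 2.15
eef_pos: [0.4647, -0.2806, 0.2311]
tool_rot: [-0.0, 0.728, 0.685, -0.0]
contact_force: [-0.2, -0.4, -0.1]
gripper_width: 1.003
grasp_force: 0.0
tilt z [-4.e-04  4.e-04 -1.e+00] x ang 86.5 turn 0.0006 delta [0.0006 0.0026 0.1011] pos [ 0.4647 -0.2806  0.2311] F [-0.19 -0.38 -0.06] M [-0.048 -0.004  0.032] g 0.0 1.0025082228059072 t 2.15
```

To row units: 0.04 m is 0.8, 0.03 m is 0.6.

```bash
python3 nudge.py '[[[0.012,0.052,0.6],0,1],[[0,0,0.8],0,1],[[0,0,0.8],0,1],[[0,0,0.8],0,1],[[0,0,0.6],0,1],[[0,0,0.4],0,1],[[0,0,0.2],0,1],[[0,0,0],0,1],[[0,0,0],0,1]]' 60;python3 go.py .4673 -.2802 .021 86.47
```

```text
t: 3.05
eef_pos: [0.4682, -0.2805, 0.0221]
tool_rot: [0.001, 0.729, 0.684, 0.0]
contact_force: [-0.2, -0.0, -0.1]
gripper_width: 1.005
grasp_force: 0.0
tilt z [ 1.e-03 -6.e-04 -1.e+00] x ang 86.38 turn -0.0016 delta [ 0.0002 -0.001   0.0011] pos [ 0.4682 -0.2805  0.0221] F [-0.25 -0.03 -0.12] M [-0.051  0.016  0.003] g 0.0 1.0047715687963683 t 3.05
```

```bash
python3 nudge.py '[[[0,0,0],0,0.6],[[0,0,0],0,0.4],[[0,0,0],0,0.3],[[0,0,0],0,0.2],[[0,0,0],0,0],[[0,0,0],0,0],[[0,0,0],0,0],[[0,0,0],0,0],[[0,0,0],0,0],[[0,0,0],0,0]]' 80;python3 go.py .4673 -.2802 .021 86.47
python3 - <<'E'
from h import *
cv2.imwrite("pics/w1.png",read_camera("wrist"));cv2.imwrite("pics/t1.png",read_camera("top"))
w=cv2.imread("pics/w1.png");t=cv2.imread("pics/t1.png")
cv2.imwrite("pics/g1.png",np.vstack([cv2.resize(w,(400,300)),crop(t,310,225,140,50,400,143)]))
E
```

```text
t: 4.05
eef_pos: [0.4675, -0.2803, 0.0218]
tool_rot: [0.0, 0.729, 0.685, -0.0]
contact_force: [-1.5, 0.9, 5.0]
gripper_width: 0.254
grasp_force: 78.9
tilt z [-2.e-04 -3.e-04 -1.e+00] x ang 86.43 turn -0.0007 delta [ 0.0001 -0.0002  0.0008] pos [ 0.4675 -0.2803  0.0218] F [-1.47  0.94  5.05] M [ 0.129  0.413 -0.09 ] g 78.94401669502258 0.2536530202095192 t 4.05
```

View pics/g1.png

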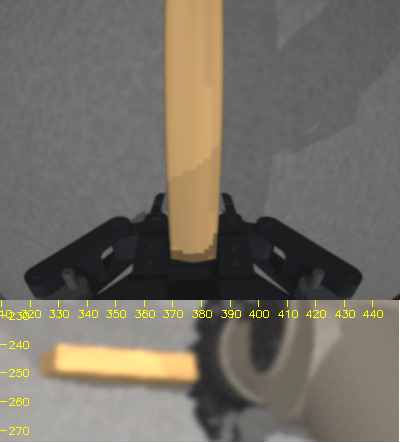

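To row units: -0.02 m is -0.4, -0.01 m is -0.2, -0.07 rad / 3.1416 = -0.0223.

```bash
python3 nudge.py '[[[0,0,-0.2],0,0],[[0,0,-0.4],0,0],[[0,0,-0.4],0,0],[[0,0,-0.4],-0.0223,0],[[0,0,-0.4],-0.0223,0],[[0,0,-0.2],-0.0223,0],[[0,0,0],-0.0231,0],[[0,0,0],0,0],[[0,0,0],0,0]]' 80;python3 go.py .4501 .0804 .122 102.65
```

```text
t: 5.05
eef_pos: [0.4671, -0.2801, 0.1211]
tool_rot: [-0.0, 0.626, 0.78, -0.0]
contact_force: [-1.0, -0.3, -2.9]
gripper_width: 0.248
grasp_force: 78.4
tilt z [-7.e-04  4.e-04 -1.e+00] x ang 102.52 turn -0.0022 delta [ 0.3556  0.0616 -0.0007] pos [ 0.4671 -0.2801  0.1211] F [-0.99 -0.32 -2.86] M [ 0.005  0.018 -0.022] g 78.37411165237427 0.24796390652700193 t 5.05
```

To row units: 0.04 m is 0.8, 0.02 m is 0.4, -0.002 rad / 3.1416 = -0.0006.

```bash
python3 nudge.py '[[[0.316,0.052,0],0,0],[[0.6,0.1,0],0,0],[[0.8,0.14,0],0,0],[[0.8,0.14,0],0,0],[[0.8,0.14,0],0,0],[[0.8,0.14,0],0,0],[[0.8,0.14,0],0,0],[[0.8,0.14,0],0,0],[[0.6,0.12,0],-0.0006,0],[[0.4,0.06,0],0,0],[[0.396,0.06,0],0,0],[[0,0,0],0,0],[[0,0,0],0,0],[[0,0,0],0,0]]' 80;python3 go.py .4501 .0804 .052 102.65
python3 - <<'E'
from h import *
for n in("scene","top","wrist"): cv2.imwrite(f"pics/{n}2.png",read_camera(n))
t=cv2.imread("pics/top2.png");s=cv2.imread("pics/scene2.png")
cv2.imwrite("pics/g2.png",np.vstack([crop(t,160,190,140,84,500,300),crop(s,165,100,120,72,500,300)]))
E
```

```text
t: 6.45
eef_pos: [0.4493, 0.0796, 0.1211]
tool_rot: [-0.0, 0.625, 0.781, -0.0]
contact_force: [0.0, -0.4, -3.7]
gripper_width: 0.249
grasp_force: 78.3
tilt z [-7.e-04 -6.e-04 -1.e+00] x ang 102.7 turn 0.0009 delta [0.0006 0.001  0.0691] pos [0.4493 0.0796 0.1211] F [ 0.05 -0.4  -3.69] M [ 0.048 -0.005 -0.015] g 78.3476972579956 0.24902570941343125 t 6.45
```

View pics/g2.png

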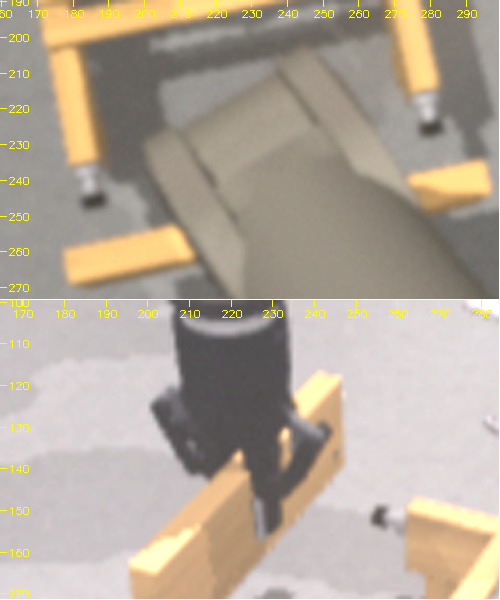

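Run:
```python
from h import *
T=[tri((177.4,259.2),(241.1,116.3))]
print(T)
i=np.array([[177.4,259.2],[179.1,269.6],[295.6,234.3],[297.3,243.6]])
P=[least_squares(lambda p:proj("top",np.r_[p,.179])-u,[.45,.08]).x for u in i]
P=np.array(P);print(P*1000,P.mean(0));d=P[:2].mean(0)-P[2:].mean(0);print(np.linalg.norm(d),np.degrees(np.arctan2(d[1],d[0])))
```

```text
[(array([0.42757227, 0.20697872, 0.18954486]), np.float64(3.4466127089738166))]
[[431.96679895 212.21367116]
 [409.26116271 207.60303641]
 [489.84993314 -50.84183266]
 [468.99058521 -54.39846958]] [0.45001712 0.0786441 ]
0.26903418790365513 102.6258146939693
```

To row units: 0.02 m is 0.4, 0.0012 m is 0.024.

```bash
python3 nudge.py '[[[0.024,0,0.2],0,0],[[0,0,0.4],0,0],[[0,0,0.4],0,0],[[0,0,0.282],0,0],[[0,0,0.1],0,0],[[0,0,0],0,0],[[0,0.16,0],0,0],[[0,0.2,0],0,0],[[0,0.16,0],0,0],[[0,0.04,0],0,0],[[0,0,0],0,0],[[0,0,0],0,0],[[0,0,0],0,0]]' 80;python3 go.py .4891 .0892 .052 102.65
python3 - <<'E'
from h import *
for n in("scene","top","wrist"): cv2.imwrite(f"pics/{n}3.png",read_camera(n))
t=cv2.imread("pics/top3.png");s=cv2.imread("pics/scene3.png");w=cv2.imread("pics/wrist3.png")
cv2.imwrite("pics/g3.png",np.hstack([np.vstack([crop(t,160,200,140,84,400,240),crop(s,190,110,90,80,400,356)]),cv2.resize(w,(400,300)) if 0 else np.vstack([cv2.resize(w,(400,300)),np.zeros((296,400,3),np.uint8)])]))
E
```

```text
t: 7.9
eef_pos: [0.4764, 0.0874, 0.0521]
tool_rot: [-0.0, 0.624, 0.781, -0.0]
contact_force: [1.0, -0.3, -3.8]
gripper_width: 0.248
grasp_force: 78.5
tilt z [-5.e-04 -3.e-04 -1.e+00] x ang 102.76 turn 0.0019 delta [-0.0011  0.0128  0.0001] pos [0.4764 0.0874 0.0521] F [ 1.03 -0.26 -3.84] M [0.01  0.011 0.014] g 78.47056746482849 0.24816777875109264 t 7.9
```

View pics/g3.png

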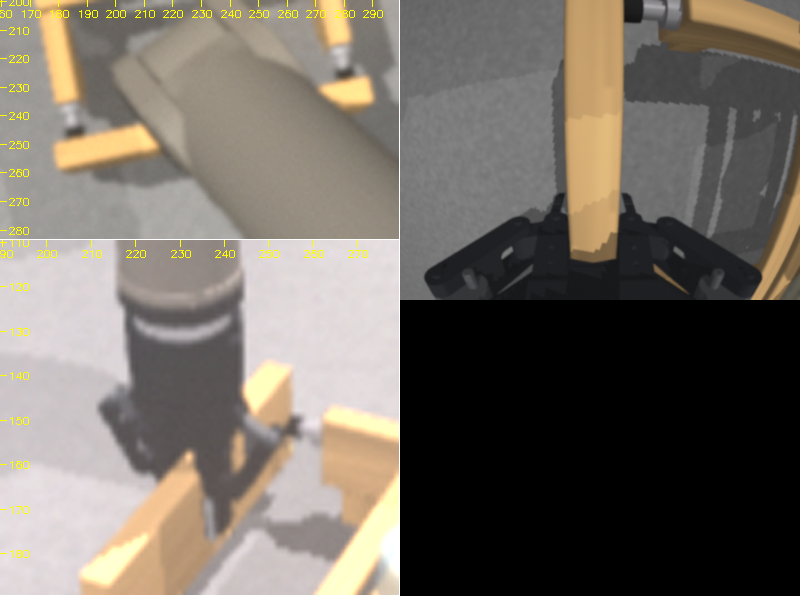

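To row units: 0.002 m is 0.04, 0.001 m is 0.02, 0.001 rad / 3.1416 = 0.0003.

```bash
python3 nudge.py '[[[0,0.04,0],0.0003,0],[[0,0.04,0],0,0],[[0,0.04,0],0,0],[[0,0.02,0],0,0],[[0,0,0],0,0],[[0,0,0],0,0],[[0,0,0],0,0]]' 80;python3 go.py .4891 .0892 .052 102.65
python3 nudge.py '[[[0,0.02,0],0,0],[[0,0.02,0],0,0],[[0,0.02,0],0,0],[[0,0,0],0,0],[[0,0,0],0,0],[[0,0,0],0,0]]' 80;python3 go.py .4891 .0892 .052 102.65
```

```text
t: 8.75
eef_pos: [0.4832, 0.089, 0.052]
tool_rot: [-0.0, 0.625, 0.781, -0.0]
contact_force: [-2.7, -0.6, -2.4]
gripper_width: 0.249
grasp_force: 78.6
tilt z [-8.e-04 -3.e-04 -1.e+00] x ang 102.71 turn 0.001 delta [-0.0011  0.0058  0.    ] pos [0.4832 0.089  0.052 ] F [-2.73 -0.6  -2.44] M [-0.102  0.579  0.044] g 78.60798597335815 0.24928289621407076 t 8.75
t: 9.35
eef_pos: [0.4856, 0.0895, 0.052]
tool_rot: [-0.0, 0.625, 0.781, -0.001]
contact_force: [-6.7, -1.0, 0.3]
gripper_width: 0.249
grasp_force: 79.1
tilt z [-1.9e-03 -9.0e-04 -1.0e+00] x ang 102.7 turn 0.0009 delta [-0.0011  0.0034  0.    ] pos [0.4856 0.0895 0.052 ] F [-6.69 -1.02  0.31] M [-0.172  1.24  -0.012] g 79.06819581985474 0.24889610255462244 t 9.35
```

To row units: 0.001 m is 0.02, 0.0005 m is 0.01.

```bash
python3 nudge.py '[[[0,0.02,-0.004],0,0],[[0,0.02,-0.004],0,0],[[0,0.02,0],0,0],[[0,0.01,0],0,0],[[0,0,0],0,0],[[0,0,0],0,0],[[0,0,0],0,0],[[0,0,0],0,0]]' 80;python3 go.py .4891 .0892 .052 102.65;python3 go.py .4891 .0892 .052 102.65
python3 - <<'E'
from h import *
for n in("scene","top","wrist"): cv2.imwrite(f"pics/{n}4.png",read_camera(n))
t=cv2.imread("pics/top4.png");s=cv2.imread("pics/scene4.png");w=cv2.imread("pics/wrist4.png")
cv2.imwrite("pics/g4.png",np.hstack([np.vstack([crop(t,160,200,50,60,250,300),crop(s,190,110,90,80,337,300)[:,:250]]),np.vstack([crop(t,265,195,50,60,250,300),crop(w,200,0,140,60,250,300)]),np.vstack([crop(s,225,130,50,60,250,300),crop(s,195,150,50,60,250,300)])]))
E
```

```text
t: 10.15
eef_pos: [0.4876, 0.09, 0.052]
tool_rot: [-0.001, 0.624, 0.781, -0.002]
contact_force: [-8.5, -0.7, 0.9]
gripper_width: 0.249
grasp_force: 79.3
tilt z [-0.0044 -0.0018 -1.    ] x ang 102.71 turn 0.0011 delta [-0.0011  0.0013  0.    ] pos [0.4876 0.09   0.052 ] F [-8.54 -0.66  0.86] M [-0.183  1.756  0.025] g 79.27025198936462 0.24931073086712469 t 10.15
tilt z [-0.0044 -0.0018 -1.    ] x ang 102.71 turn 0.0011 delta [-0.0011  0.0013  0.    ] pos [0.4876 0.09   0.052 ] F [-8.54 -0.66  0.86] M [-0.183  1.756  0.025] g 79.27025198936462 0.24931073086712469 t 10.15
```

View pics/g4.png

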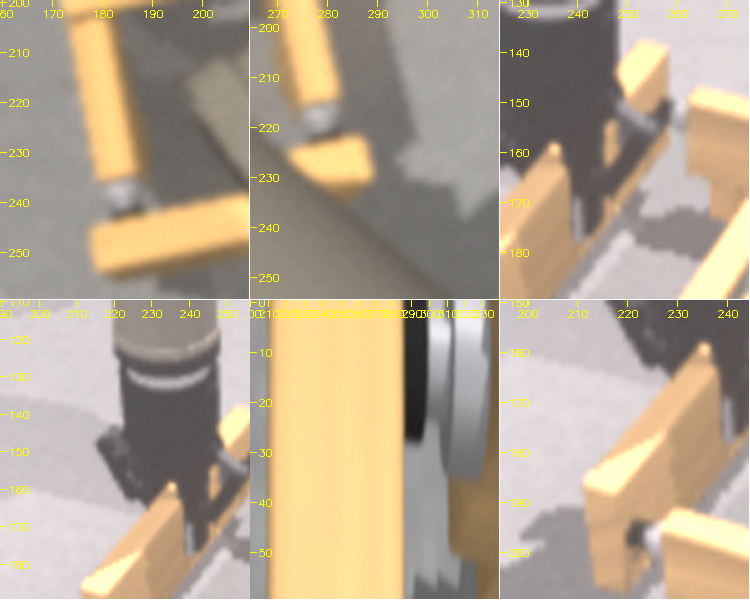

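To row units: 0.001 m is 0.02, -0.0003 m is -0.006.

```bash
python3 nudge.py '[[[0,0.02,-0.006],0,0],[[0,0.02,0],0,0],[[0,0,0],0,0],[[0,0,0],0,0],[[0,0,0],0,0],[[0,0,0],0,0],[[0,0,0],0,0],[[0,0,0],0,0]]' 80;python3 go.py .4891 .0892 .052 102.65
for i in 1 2 3; do python3 nudge.py '[[[0,0,0],0,0]]'|sed -n 4p;done;python3 go.py .4891 .0892 .052 102.65
```

```text
t: 11.1
eef_pos: [0.4887, 0.0902, 0.052]
tool_rot: [-0.002, 0.624, 0.781, -0.003]
contact_force: [-11.0, -1.3, 2.4]
gripper_width: 0.248
grasp_force: 79.3
tilt z [-0.006  -0.0023 -1.    ] x ang 102.71 turn 0.0011 delta [-0.0011  0.0002  0.    ] pos [0.4887 0.0902 0.052 ] F [-10.98  -1.3    2.45] M [-0.193  2.101  0.036] g 79.3473207950592 0.24777277691776106 t 11.1
contact_force: [-10.8, -1.7, 2.7]
contact_force: [-10.8, -1.3, 1.4]
contact_force: [-10.8, -1.4, 1.6]
tilt z [-0.006  -0.0023 -1.    ] x ang 102.71 turn 0.0011 delta [-0.0011  0.0002  0.0001] pos [0.4887 0.0902 0.0521] F [-10.76  -1.37   1.58] M [-0.233  2.08   0.034] g 79.34694170951843 0.2459856047847439 t 11.4
```

```bash
python3 -c "
from station import bot, read_camera, camera_info
print(bot.hand_in())"
```

```text
the job is handed in; nothing more can be done
None
```

I handed the job in with the panel gripped at the front of the rack, 30 mm clear of the worktop and about 0.4° off vertical. It is centred on the bumpers to about 1 mm and pressing steadily with about 10.9 N, which puts both bumpers close to halfway, and I didn't go near the drying things or the strainer.

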